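# Change over an interlocked gas valve block: isolator home, then selector home

### The arm

A 6-joint arm with a two-finger parallel gripper is mounted at the origin on a cart in front of the work surface, level with it; the furniture and walls round the work are solid. World frame = base frame: x ahead of the robot, y to its left, z up, the work surface at z = 0. Lengths are in m, angles in degrees, forces in N, time in s.
With the tool pointing down it reaches from about 0.4 to 0.825 m from the base axis. Payload 7 kg.
Tool frame: the origin (TCP) lies on the centre line of the jaws, within the pads' length; the fingertips stand 19 mm ahead of it and the grasp point (between the pads) is the TCP; z points along the fingers, y is the line along which they close (so a half turn about z gives the same grasp; the last joint's range is limited). The gripper opens to 88 mm and grips with 3 to 60 N. Pads are 19 mm wide; open, the fingers measure 130 mm over their backs; the gripper's body (78 mm by 193 mm) begins 47 mm behind the grasp point.
Start: joints at [-55.686, 20.546, 0.682, 0, -70.136, -16.507], TCP at [0.206, -0.643, 0.246] pointing down, gripper open.
Joint ranges: [-176.03, 176.03], [-82.01, 121.73], [-58.28, 71.71], [-173.87, 95.51], [-174.79, -0.11], [-173.66, 173.66]. Speed limits (degrees/s): [136.94, 136.94, 172.46, 180, 180, 180].

### API

Orientations are given as [roll, pitch, yaw] about the fixed x, y, z axes, in that order (R = Rz(yaw) Ry(pitch) Rx(roll)).
In Python, from plant import * gives the robot as it stands. The module is installed in compiled form; this text tells all that it offers.
- The arm moves only by the tool play_rows, never from a script. Its argument "deltas" is a list of rows, each a list of 6 numbers: the shift along the world's x, y, z scaled (see below), then the turn, a rotation vector about the world's x, y, z scaled (see below). A call has 1 to 10 rows; each row shifts and turns the commanded pose from where the row before left it; what a row does not reach is not made up. The controller multiplies each number of a shift by 800 mm and each number of a turn by 180 degrees. A row lasts 1/10 s, in which the tool goes at most 50 mm and 8.59 degrees, less where a joint would pass 70% of its speed; a pose out of reach is approached as far as the arm can. A call with a number of a shift or a turn outside -1 to 1 is refused whole. A call with a gripper value outside its range is refused whole. "gripper" is the gripper command: -1 is shut, 1 is fully open, values between are in proportion, set as the call begins (left out, the last holds). The fingers move at their own pace and stop on an object; the grip force is fixed at half the most. Time passes only in rows, so rows that do not move let the fingers close. It gives the time, the measured TCP pose, the force, the opening and the grip force at its end, in the units of the state.
- get_obs(): the state, without advancing time (a new reading comes with each control period).
- snapshot(name): name is "scene" or "top" or "wrist"; returns (picture, depth): 480x640x3 uint8, blue, green, red; 480x640 float32, m along the optical axis (not along the pixel's ray), 0 where there is no reading.
- camera_model(name): a dict with "fx", "fy", "cx", "cy" (pixels), "k1" (the pictures are not rectified: a ray, as slopes to the right and down, at radius r is drawn at 1 + k1 r^2 times it, then the intrinsics apply), "world_to_cam" (4x4, takes a point from world to camera coordinates). Camera axes: x right, y down, z forward; pixel columns grow to the right and rows downward; lengths in m; the calibration is good to about 2 mm. A picture is of the moment at which its call begins: read the wrist's pose just before it. camera_model takes no time and is no camera call; for the wrist camera it gives the pose at the moment of the call.
- close_job(): hands the job in; it is judged then, once.
The state is a dict: "clock": time; "joint_pos": joint angles; "qvel": joint speeds; "tau": joint torques, N m; "tool_pos": TCP position; "orientation": TCP orientation; "force": force on the tool from outside, world axes, zero at the start; "moment": the same for the moment, N m; "opening": finger opening in m; "gripper_force": force on a finger pad.
Only numpy, scipy, OpenCV 4.12 (cv2) and the standard library are available. Lean on these libraries where they do the work, as an engineer would, in place of code of your own. Each camera call takes 0.05 s, during which the arm holds its last target. There are 200 camera calls.

### The job

Change over the gas valve block on the worktop. First swing the isolator (the long lever with the round knob) counter-clockwise, seen from above, until it comes up against its stop stud, then swing the selector (the short arm with the flat blade) counter-clockwise until it is fully home against its own stop stud. Its plate can only pass when the isolator is fully home. Feel for each stop and bear on it only gently, leave the other things alone, and let go.

Things in the scene. Friction and masses are not known exactly. Their poses are not given: they have to be found in the camera images.
- block: The valve block: aluminium plate 170 (its x) x 300 (its y) x 10 mm, screwed down; origin at the centre of its underside, z up. On it, side by side, the isolator at +y (steel disc, radius 55 mm, with one wide notch in its rim) and the selector at -y (steel quadrant, radius 90 mm), both 14 to 22 mm above the worktop.
- isolator_axis (a point): Point on the isolator's vertical pivot, 62 mm above the worktop, axes as the block's. From the start the isolator can turn counter-clockwise by 0.95 to 1.2 rad until a lug on its disc meets its stop stud. It turns stiffly (0.25 N m of friction, about 3 N at the knob) and stays where it is left.
- isolator_knob (a point): Middle of the isolator's knob: upright black cylinder, diameter 22 mm, 34 to 84 mm above the worktop, at the end of a flat steel lever (20 mm wide, top 36 mm up), 85 mm from isolator_axis. x axis outward along the lever. The lever is clamped on at a differing angle: at home it points 1.8 rad, give or take 0.25, counter-clockwise from the block's x axis, so the stop must be felt.
- isolator_stop: Isolator's fixed stop stud: upright steel, diameter 12 mm, 10 to 24 mm above the worktop, 64 mm from isolator_axis; origin at the centre of its foot. The disc's lug (10 mm wide) meets it at home; how the lug stands to the lever is not reported. Never to be pressed with more than 25 N, which a push of about 20 N at the knob gives.
- selector_axis (a point): Point on the selector's vertical pivot, 62 mm above the worktop, axes as the block's; 125 mm from isolator_axis. The quadrant runs into the isolator's disc after 0.1 to 0.25 rad unless the disc's notch faces it, which it does only within about 0.07 rad of the isolator's home. In the notch it keeps the isolator from turning back.
- selector_blade (a point): Middle of the selector's blade: upright black flat block, 14 mm thick across the arm, 30 mm along it, 34 to 84 mm above the worktop, 70 mm from selector_axis, on a flat steel arm (16 mm wide, top 36 mm up). Its frame turns with the selector and is parallel to the block's at joint value 0; z up.
- selector_plate (a joint): Angle of the selector, rad, growing counter-clockwise seen from above. It starts between 0 and 0.1; home, against its stop stud, is 0.62. Friction 0.2 N m (about 3 N at the blade); stays where it is left.
- selector_stop: Selector's fixed stop stud: upright steel, diameter 12 mm, 10 to 24 mm above the worktop, 64 mm from selector_axis; origin at the centre of its foot. The selector's lug (10 mm wide) meets it at home. Never to be pressed with more than 25 N, which a push of about 25 N at the blade gives.
- tumbler: Bystander: steel tumbler, 71 mm across, 104 mm high, loose behind the block; origin at the centre of its foot.
- salt_shaker: Bystander: white salt shaker, 43 mm across, 105 mm high, loose behind the block; origin at the centre of its foot.
- matchbox: Bystander: matchbox 36 x 52 x 15 mm, loose to the left of the block; origin at the centre of its underside.
- garlic: Bystander: garlic bulb, about 52 mm, loose to the right of the block; origin at its foot.

How it is judged:
By the outcome, as a careful person would: the job done as asked, in the order asked, and still so for the second after the job is handed in, with the robot touching nothing.
It also fails if it takes over 72 s, if anything falls off the work surface, if the arm or the gripper's body presses on something with over 40 N, if the wrist force passes 120 N, or if a joint passes its speed limit or range.

## Working session

There is one attempt and no reset: what is moved stays moved. The work goes in short steps, Python scripts to look and compute and a tool call to move; the robot and the scene stay as the last step left them, time stands still between calls to the robot, and variables do not carry over. Pictures are saved under pics/ and viewed, at most 10 in all, crops included, and the job is handed in when it is done.

Besides the shell and the picture viewer there is one more tool, called after "Call:" as a command line: name --pt "numbers of a row" for each row, then --argument value for the rest. play_rows: Moves the arm, as the interface text tells. Its arguments: {"type":"object","properties":{"deltas":{"type":"array","items":{"type":"array","items":{"type":"number","minimum":-1,"maximum":1}}},"gripper":{"type":"number"}},"required":["deltas"]}

```bash
mkdir -p pics
python3 - <<'E'
from plant import *
import cv2,numpy as np
print(get_obs())
for n in("scene","top"):
    p,d=snapshot(n); cv2.imwrite(f"pics/{n}0.png",p); np.save(f"pics/{n}0.npy",d)
    m=camera_model(n);print(n,m)
E
```

```text
{'clock': 0.0, 'joint_pos': array([-5.56845192e+01,  2.05907841e+01,  6.33845344e-01, -2.15331352e-02,
       -7.01352549e+01, -1.65080128e+01]), 'qvel': array([-0.00938387,  0.02304368, -0.0244106 ,  0.00436649,  0.07613106,
       -0.01460541]), 'tau': array([ 9.44304229e-04, -5.82711160e+01,  2.93062592e+01,  6.99709520e+00,
        6.88963104e-03, -1.85733165e-04]), 'tool_pos': array([ 0.20628507, -0.64222422,  0.24462611]), 'orientation': array([ 1.79905854e+02, -6.79136430e-03, -1.62199860e+02]), 'force': array([ 0.23059876, -0.08765282, -0.62535958]), 'moment': array([-0.01222423,  0.0190648 ,  0.01099735]), 'gripper_force': 0.0, 'opening': 0.08787644865164936}
scene {'fx': 549.8315598785784, 'fy': 549.8315598785784, 'cx': 322.51652656525823, 'cy': 244.5262742922599, 'k1': -0.0928333769191784, 'world_to_cam': array([[-0.67652135, -0.73610423, -0.02166619,  0.48920879],
       [-0.31331276,  0.31432818, -0.89612103,  0.21920889],
       [ 0.66644878, -0.59945672, -0.44328058,  0.76469586],
       [ 0.        ,  0.        ,  0.        ,  1.        ]])}
top {'fx': 536.5950829978534, 'fy': 536.5950829978534, 'cx': 307.41388113381777, 'cy': 229.42383375671042, 'k1': -0.0018770276996327366, 'world_to_cam': array([[-0.00831202, -0.99991692,  0.00985206,  0.09348874],
       [-0.99081271,  0.00690556, -0.13506475,  0.59820945],
       [ 0.13498549, -0.0108842 , -0.99078779,  0.87602461],
       [ 0.        ,  0.        ,  0.        ,  1.        ]])}
```

View pics/top0.png

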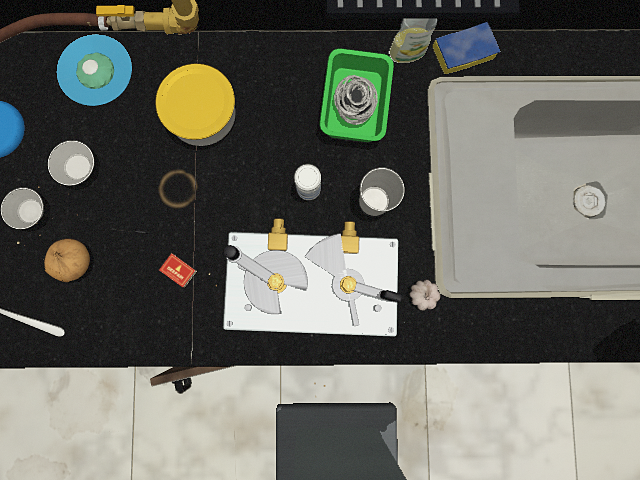

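View pics/scene0.png

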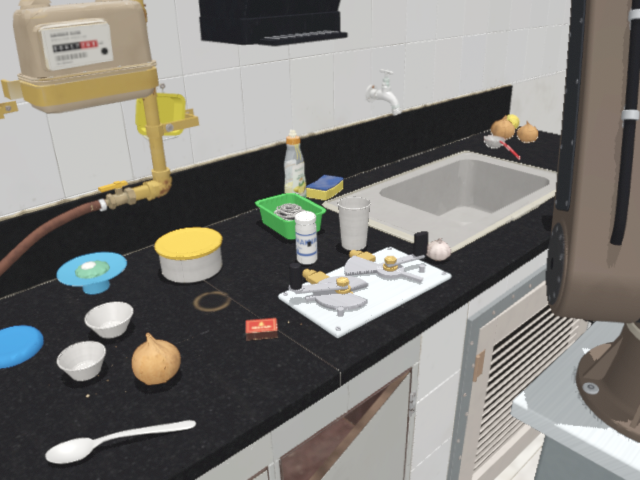

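The top view shows the isolator pivot near (276,283) with its knob at (232,252), and the selector pivot at (348,285) with its blade at (392,296). The stop studs are near (248,308) and (377,308), and the garlic is at (425,295). The scene view agrees with this.

```bash
cat > h.py <<'E'
from plant import *
import cv2,numpy as np
def ray(n,uv,z,m=None):
    m=m or camera_model(n);K=np.array([[m['fx'],0,m['cx']],[0,m['fy'],m['cy']],[0,0,1]])
    s=cv2.undistortPoints(np.array(uv,float).reshape(-1,1,2),K,np.array([m['k1'],0,0,0.]))[:,0]
    T=np.linalg.inv(m['world_to_cam']);D=np.c_[s,np.ones(len(s))]@T[:3,:3].T;o=T[:3,3]
    return o+D*((z-o[2])/D[:,2])[:,None]
def cloud(n,d,m=None):
    m=m or camera_model(n);v,u=np.mgrid[:480,:640]
    K=np.array([[m['fx'],0,m['cx']],[0,m['fy'],m['cy']],[0,0,1]])
    s=cv2.undistortPoints(np.stack([u,v],-1).reshape(-1,1,2).astype(float),K,np.array([m['k1'],0,0,0.]))[:,0]
    T=np.linalg.inv(m['world_to_cam']);P=np.c_[s,np.ones(len(s))]*d.reshape(-1,1)
    return (P@T[:3,:3].T+T[:3,3]).reshape(480,640,3)
E
python3 - <<'E'
from h import *
np.set_printoptions(precision=4,suppress=True)
p=cv2.imread('pics/top0.png');d=np.load('pics/top0.npy');C=cloud('top',d)
hsv=cv2.cvtColor(p,cv2.COLOR_BGR2HSV)
for nm,(u,v,r) in dict(knob=(232,252,14),blade=(394,296,22)).items():
    S=C[v-r:v+r,u-r:u+r].reshape(-1,3);g=hsv[v-r:v+r,u-r:u+r,2].ravel()
    k=(S[:,2]>.074)&(S[:,2]<.095)&(g<90); q=S[k]
    print(nm,k.sum(),q.mean(0),q.min(0),q.max(0),cv2.minAreaRect((q[:,:2]*1000).astype(np.float32)))
gm=cv2.inRange(hsv,(15,100,100),(35,255,255))
for nm,(u,v) in dict(iso=(276,283),sel=(348,285)).items():
    w=np.zeros_like(gm);w[v-14:v+14,u-14:u+14]=gm[v-14:v+14,u-14:u+14]
    ys,xs=np.nonzero(w);zz=C[ys,xs];print(nm,len(xs),xs.mean(),ys.mean(),zz.mean(0),zz[:,2].max(),ray('top',[[xs.mean(),ys.mean()]],.055))
wm=cv2.inRange(hsv,(0,0,200),(180,40,255));w=np.zeros_like(wm);w[225:345,215:405]=wm[225:345,215:405]
r=cv2.minAreaRect(cv2.findNonZero(w));b=cv2.boxPoints(r);print(r);print(ray('top',b,.010))
print('studs',ray('top',[[248,308],[377,308]],.024)); print('garlic',ray('top',[[425,295]],.025))
c=p[220:350,215:445];cv2.imwrite('pics/c.png',cv2.resize(c,(0,0),fx=3.4,fy=3.4,interpolation=cv2.INTER_CUBIC))
E
```

```text
knob 140 [0.5581 0.2147 0.0834] [0.548  0.2042 0.0756] [0.5688 0.2247 0.0876] ((557.8665771484375, 214.8994598388672), (20.566362380981445, 20.106494903564453), 71.31615447998047)
blade 160 [ 0.4848 -0.0462  0.0835] [ 0.4764 -0.0618  0.0743] [ 0.4941 -0.032   0.0879] ((484.6557312011719, -46.92232894897461), (29.799348831176758, 13.86709213256836), 75.28255462646484)
iso 223 276.2780269058296 282.5156950672646 [0.509  0.142  0.0399] 0.9478304388936845 [[0.5085 0.1414 0.055 ]]
sel 202 347.4504950495049 284.06435643564356 [0.505  0.0233 0.0525] 0.9478304388936845 [[0.505  0.0235 0.055 ]]
((311.65496826171875, 282.6261901855469), (172.58197021484375, 99.44047546386719), 2.2906100749969482)
[[ 0.4316  0.2343  0.01  ]
 [ 0.6039  0.2295  0.01  ]
 [ 0.5895 -0.0744  0.01  ]
 [ 0.4173 -0.0621  0.01  ]]
studs [[ 0.4668  0.191   0.024 ]
 [ 0.465  -0.0289  0.024 ]]
garlic [[ 0.4863 -0.1115  0.025 ]]
```

View pics/c.png

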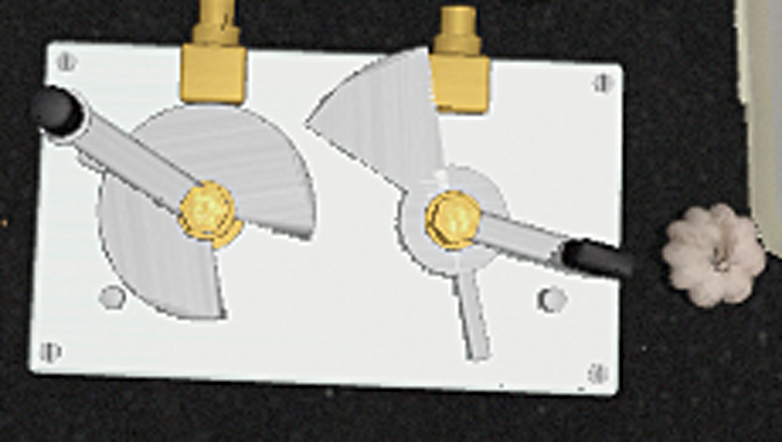

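The crop shows the isolator lug at crop (88,158), just below the lever, and its stud at (112,298). That puts about 1.05 rad of travel before the stop. I'll straddle the knob loosely and swing it along its arc, turning the tool with it.

Call:
play_rows --pt "0.0355 0.049 0 0 0 0.0103" --pt "0.0355 0.049 0 0 0 0.0103" --pt "0.0355 0.049 0 0 0 0.0103" --pt "0.0355 0.049 0 0 0 0.0103" --pt "0.0355 0.049 0 0 0 0.0103" --pt "0.0355 0.049 0 0 0 0.0103" --pt "0.0355 0.049 0 0 0 0.0103" --pt "0.0355 0.049 0 0 0 0.0103" --pt "0.0355 0.049 0 0 0 0.0103" --pt "0.0355 0.049 0 0 0 0.0103" --gripper -0.18

```text
clock: 1.1
tool_pos: [0.491, -0.2487, 0.2455]
orientation: [180.0, -0.0, -143.6]
force: [1.6, -0.6, -0.8]
opening: 0.0362
gripper_force: 0.0
```

Call:
play_rows --pt "0.0085 0.058 0 0 0 0.0103" --pt "0.0085 0.058 0 0 0 0.0103" --pt "0.0085 0.058 0 0 0 0.0103" --pt "0.0085 0.058 0 0 0 0.0103" --pt "0.0085 0.058 0 0 0 0.0103" --pt "0.0085 0.058 0 0 0 0.0103" --pt "0.0085 0.058 0 0 0 0.0103" --pt "0.0085 0.058 0 0 0 0.0103" --pt "0.0085 0.058 0 0 0 0.0103" --pt "0.0085 0.058 0 0 0 0.0103"

```text
clock: 2.1
tool_pos: [0.5581, 0.2153, 0.2454]
orientation: [180.0, -0.0, -125.0]
force: [1.4, -0.5, -0.2]
opening: 0.036
gripper_force: 0.0
```

Call:
play_rows --pt "0 0 0 0 0 0" --pt "0 0 0 0 0 0" --pt "0 0 0 0 0 0"

```text
clock: 2.4
tool_pos: [0.558, 0.2127, 0.2452]
orientation: [180.0, -0.1, -125.1]
force: [0.2, -0.7, 0.0]
opening: 0.0358
gripper_force: 0.0
```

Run:
```python
from h import *
np.set_printoptions(precision=4,suppress=True)
print(get_obs()['tool_pos']);m=camera_model('wrist');p,d=snapshot('wrist');C=cloud('wrist',d,m)
cv2.imwrite('pics/w0.png',p);g=p.max(2)
k=(C[...,2]>.074)&(C[...,2]<.092)&(g<90)&(d>0)&(np.hypot(C[...,0]-.558,C[...,1]-.215)<.03)
q=C[k];ys,xs=np.nonzero(k);print(k.sum(),q.mean(0),q.min(0),q.max(0),xs.mean(),ys.mean())
print(cv2.minEnclosingCircle((q[:,:2]*1000).astype(np.float32)))
```

```text
[0.558  0.2127 0.2452]
500 [0.5563 0.2123 0.0823] [0.5463 0.2025 0.0741] [0.5679 0.2241 0.0857] 319.632 224.938
((557.0673828125, 213.25645446777344), 10.869275093078613)
```

View pics/w0.png

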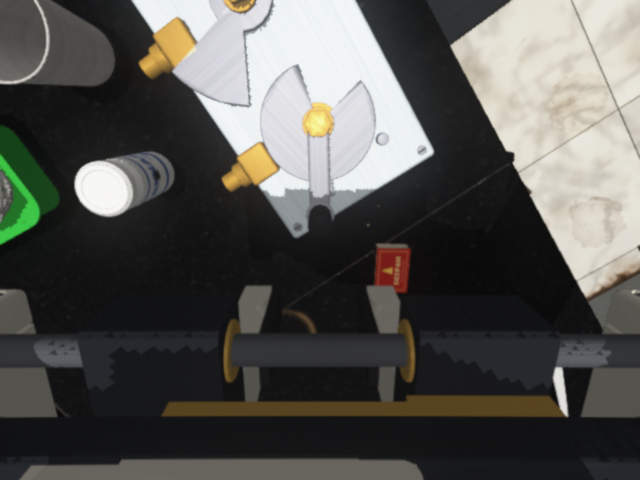

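The wrist view shows the knob at (319,220), centred between the jaws with the lever square to the closing line. I'll go straight down.

Call:
play_rows --pt "0 0 -0.044 0 0 0" --pt "0 0 -0.044 0 0 0" --pt "0 0 -0.044 0 0 0" --pt "0 0 -0.044 0 0 0" --pt "0 0 -0.022 0 0 0" --pt "0 0 -0.022 0 0 0" --pt "0 0 0 0 0 0" --pt "0 0 0 0 0 0"

```text
clock: 3.25
tool_pos: [0.5587, 0.2125, 0.0701]
orientation: [-180.0, -0.0, -125.2]
force: [-0.2, -0.2, -0.0]
opening: 0.0357
gripper_force: 0.0
```

Run:
```python
import numpy as np
c=np.array([.5085,.1445]);t0=np.radians(54.8)
# commanded TCP on arc; trailing pad 18mm-11mm=7mm slack -> lead handled by continuing
for a in np.arange(0,1.21,.1):
    P=c+.085*np.array([np.cos(t0+a),np.sin(t0+a)]);Q=c+.085*np.array([np.cos(t0+a+.1),np.sin(t0+a+.1)])
    print(round(a,2),P.round(4),((Q-P)/.8).round(4),'rot .1rad=',round(np.degrees(.1)/180,4))
```

```text
0.0 [0.5575 0.214 ] [-0.009   0.0057] rot .1rad= 0.0318
0.1 [0.5503 0.2185] [-0.0095  0.0048] rot .1rad= 0.0318
0.2 [0.5427 0.2223] [-0.0099  0.0038] rot .1rad= 0.0318
0.3 [0.5348 0.2253] [-0.0103  0.0028] rot .1rad= 0.0318
0.4 [0.5266 0.2276] [-0.0105  0.0017] rot .1rad= 0.0318
0.5 [0.5182 0.2289] [-0.0106  0.0007] rot .1rad= 0.0318
0.6 [0.5097 0.2295] [-0.0106 -0.0004] rot .1rad= 0.0318
0.7 [0.5012 0.2292] [-0.0105 -0.0014] rot .1rad= 0.0318
0.8 [0.4928 0.228 ] [-0.0103 -0.0025] rot .1rad= 0.0318
0.9 [0.4845 0.2261] [-0.01   -0.0035] rot .1rad= 0.0318
1.0 [0.4765 0.2233] [-0.0096 -0.0045] rot .1rad= 0.0318
1.1 [0.4688 0.2197] [-0.0091 -0.0054] rot .1rad= 0.0318
1.2 [0.4615 0.2153] [-0.0085 -0.0063] rot .1rad= 0.0318
```

Call:
play_rows --pt "-0.0045 0.003 0 0 0 0.0159" --pt "-0.0045 0.0028 0 0 0 0.0159" --pt "-0.0047 0.0025 0 0 0 0.0159" --pt "-0.0048 0.0023 0 0 0 0.0159" --pt "-0.0049 0.002 0 0 0 0.0159" --pt "-0.005 0.0018 0 0 0 0.0159" --pt "-0.0051 0.0015 0 0 0 0.0159" --pt "-0.0052 0.0013 0 0 0 0.0159" --pt "-0.0052 0.001 0 0 0 0.0159" --pt "-0.0053 0.0007 0 0 0 0.0159"

```text
clock: 4.25
tool_pos: [0.52, 0.2282, 0.0713]
orientation: [-179.9, 0.1, -96.4]
force: [2.7, -2.3, -0.6]
opening: 0.0361
gripper_force: 1.5
```

Call:
play_rows --pt "-0.0053 0.0005 0 0 0 0.0159" --pt "-0.0053 0.0002 0 0 0 0.0159" --pt "-0.0053 -0.0001 0 0 0 0.0159" --pt "-0.0053 -0.0003 0 0 0 0.0159" --pt "-0.0053 -0.0006 0 0 0 0.0159" --pt "-0.0052 -0.0008 0 0 0 0.0159"

```text
clock: 4.85
tool_pos: [0.495, 0.2278, 0.0715]
orientation: [-179.8, 0.1, -79.2]
force: [2.8, -0.9, -0.8]
opening: 0.0361
gripper_force: 1.5
```

Call:
play_rows --pt "-0.0051 -0.0011 0 0 0 0.0159" --pt "-0.0051 -0.0014 0 0 0 0.0159" --pt "-0.005 -0.0016 0 0 0 0.0159" --pt "0 0 0 0 0 0"

```text
clock: 5.25
tool_pos: [0.4824, 0.2247, 0.0714]
orientation: [-179.8, 0.1, -70.7]
force: [0.7, -0.1, 0.7]
opening: 0.0361
gripper_force: 0.2
```

Run:
```python
from h import *
p,d=snapshot('top');cv2.imwrite('pics/c2.png',cv2.resize(p[220:350,215:445],(0,0),fx=3.4,fy=3.4,interpolation=cv2.INTER_CUBIC))
p,d=snapshot('wrist');cv2.imwrite('pics/w1.png',p)
```

```text
(no output)
```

View pics/w1.png

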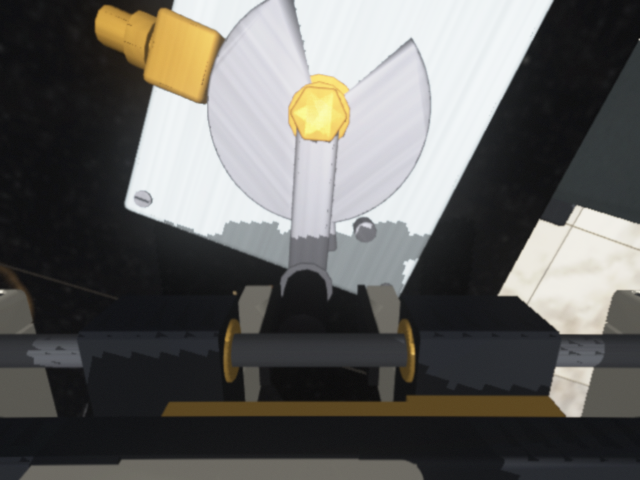

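The wrist view shows the lug's right edge at x=336 and the stud's left edge at x=355, so the gap is about 10 mm. I'll creep in.

Call:
play_rows --pt "-0.0025 -0.0009 0 0 0 0.008" --pt "-0.0025 -0.001 0 0 0 0.008" --pt "-0.0024 -0.001 0 0 0 0.008" --pt "-0.0024 -0.0011 0 0 0 0.008"

```text
clock: 5.75
tool_pos: [0.474, 0.2216, 0.0699]
orientation: [-179.9, 0.0, -64.8]
force: [2.2, 1.0, 3.3]
opening: 0.0361
gripper_force: 1.7
```

Call:
play_rows --pt "-0.0012 -0.0006 0 0 0 0.004" --pt "-0.0012 -0.0006 0 0 0 0.004"

```text
clock: 5.95
tool_pos: [0.4718, 0.2205, 0.0696]
orientation: [-180.0, 0.0, -63.5]
force: [3.0, 0.7, 2.5]
opening: 0.0361
gripper_force: 1.7
```

Call:
play_rows --pt "-0.0012 -0.0006 0 0 0 0.004"

```text
clock: 6.05
tool_pos: [0.4708, 0.2199, 0.0696]
orientation: [-180.0, 0.0, -62.8]
force: [2.1, 2.5, 2.9]
opening: 0.0357
gripper_force: 1.7
```

Call:
play_rows --pt "-0.0012 -0.0006 0 0 0 0.004"

```text
clock: 6.15
tool_pos: [0.4699, 0.2194, 0.0696]
orientation: [-180.0, 0.0, -62.0]
force: [1.7, 3.4, 2.3]
opening: 0.0361
gripper_force: 1.7
```

Call:
play_rows --pt "-0.0012 -0.0007 0 0 0 0.004"

```text
clock: 6.25
tool_pos: [0.4694, 0.2191, 0.0697]
orientation: [-179.9, 0.0, -61.3]
force: [7.4, 2.9, -1.4]
opening: 0.0361
gripper_force: 4.1
```

Call:
play_rows --pt "-0.0011 -0.0007 0 0 0 0.004"

```text
clock: 6.35
tool_pos: [0.4693, 0.2188, 0.0698]
orientation: [-179.8, 0.0, -60.6]
force: [12.1, 2.6, -6.0]
opening: 0.036
gripper_force: 5.7
```

The force rose from about 3 to 12 N and motion stopped, so the isolator is at its stop. I'll back off into the slack and rise.

Call:
play_rows --pt "0.0045 0.0025 0 0 0 0" --pt "0.0045 0.0025 0 0 0 0" --pt "0 0 0 0 0 0"

```text
clock: 6.65
tool_pos: [0.4747, 0.2214, 0.0689]
orientation: [179.9, -0.0, -60.7]
force: [-0.2, 0.0, 0.0]
opening: 0.0355
gripper_force: 0.0
```

Call:
play_rows --pt "0 0 0.03 0 0 0" --pt "0 0 0.04 0 0 0" --pt "0 0 0.05 0 0 0" --pt "0 0 0.05 0 0 0" --pt "0 0 0 0 0 0" --pt "0 0 0 0 0 0"

```text
clock: 7.25
tool_pos: [0.4749, 0.222, 0.206]
orientation: [-180.0, 0.0, -60.7]
force: [-0.2, 0.2, -1.0]
opening: 0.0355
gripper_force: 0.0
```

Run:
```python
from h import *
m=camera_model('wrist');p,d=snapshot('wrist');cv2.imwrite('pics/w2.png',p);np.save('pics/w2.npy',d)
```

```text
(no output)
```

View pics/w2.png

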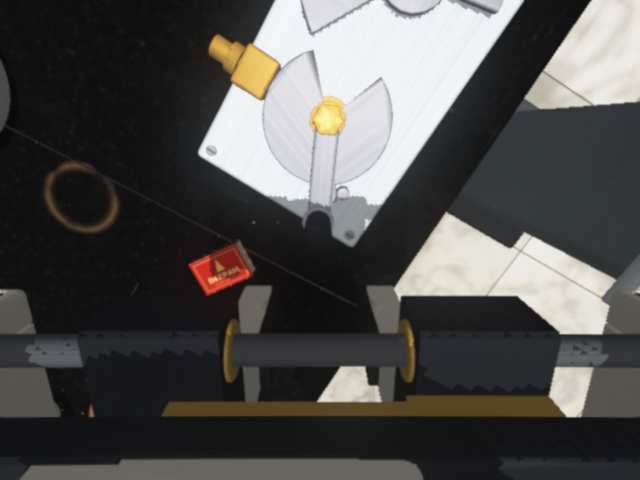

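The lug is now touching the stud at (342,193), so the isolator is home. Next I'll go above the blade.

Call:
play_rows --pt "0.0018 -0.048 0 0 0 -0.0367" --pt "0.0018 -0.048 0 0 0 -0.0367" --pt "0.0018 -0.048 0 0 0 -0.0367" --pt "0.0018 -0.048 0 0 0 -0.0367" --pt "0.0018 -0.048 0 0 0 -0.0367" --pt "0.0018 -0.048 0 0 0 -0.0367" --pt "0.0015 -0.048 0 0 0 -0.0367" --pt "0 0 0 0 0 0" --pt "0 0 0 0 0 0" --pt "0 0 0 0 0 0"

```text
clock: 8.3
tool_pos: [0.4845, -0.0464, 0.2046]
orientation: [179.9, -0.1, -106.8]
force: [1.3, 0.9, -0.3]
opening: 0.0356
gripper_force: 0.0
```

Run:
```python
from h import *
np.set_printoptions(precision=4,suppress=True)
print(get_obs()['tool_pos']);m=camera_model('wrist');p,d=snapshot('wrist');C=cloud('wrist',d,m)
cv2.imwrite('pics/w3.png',p);g=p.max(2)
k=(C[...,2]>.074)&(C[...,2]<.092)&(g<90)&(d>0)&(np.hypot(C[...,0]-.4845,C[...,1]+.047)<.03)
q=C[k];print(k.sum(),q.mean(0),q.min(0),q.max(0))
print(cv2.minAreaRect((q[:,:2]*1000).astype(np.float32)))
hsv=cv2.cvtColor(p,cv2.COLOR_BGR2HSV);gm=(cv2.inRange(hsv,(15,100,100),(35,255,255))>0)&(C[...,2]>.04)&(C[...,2]<.07)&(d>0)
G=C[gm];G=G[np.hypot(G[:,0]-.505,G[:,1]-.02)<.02];print('sel axis',len(G),G.mean(0),G.min(0),G.max(0))
```

```text
[ 0.4845 -0.0464  0.2046]
648 [ 0.4829 -0.0505  0.0825] [ 0.4739 -0.0643  0.074 ] [ 0.4926 -0.0347  0.0848]
((483.2832336425781, -49.55868148803711), (28.916826248168945, 12.17940902709961), 73.2578125)
sel axis 468 [0.5036 0.0168 0.0432] [0.4922 0.0057 0.04  ] [0.5147 0.029  0.0457]
```

View pics/w3.png

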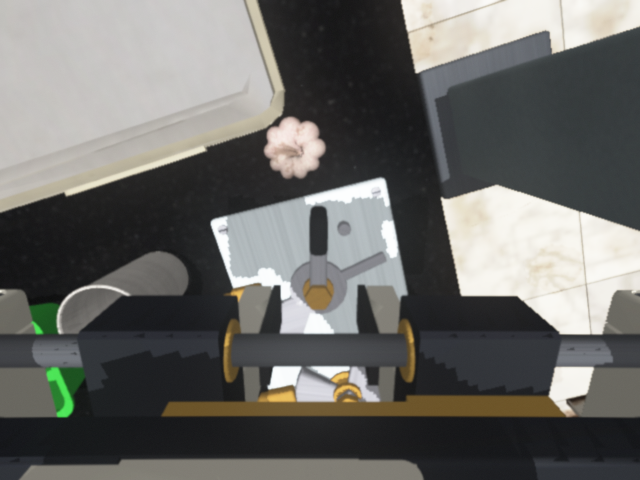

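The wrist view shows the blade upright at (318,230) with clear space around it, and the garlic well away at (295,148). Descending with a 2 mm correction.

Call:
play_rows --pt "-0.001 -0.0025 -0.044 0 0 0" --pt "0 0 -0.044 0 0 0" --pt "0 0 -0.04 0 0 0" --pt "0 0 -0.02 0 0 0" --pt "0 0 -0.02 0 0 0" --pt "0 0 0 0 0 0"

```text
clock: 8.95
tool_pos: [0.4827, -0.0481, 0.0691]
orientation: [179.8, -0.1, -106.8]
force: [0.7, 0.2, 0.6]
opening: 0.0361
gripper_force: 0.0
```

Run:
```python
import numpy as np
c=np.array([.504,.0185]);t0=np.radians(-106.8)
f=lambda a:c+.07*np.array([np.cos(t0+a),np.sin(t0+a)])
for a in np.arange(0,.8,.1): print(round(a,2),f(a).round(4),((f(a+.1)-f(a))/.8).round(4))
```

```text
0.0 [ 0.4838 -0.0485] [ 0.0085 -0.0021]
0.1 [ 0.4906 -0.0502] [ 0.0087 -0.0012]
0.2 [ 0.4975 -0.0512] [ 0.0087 -0.0004]
0.3 [ 0.5045 -0.0515] [0.0087 0.0005]
0.4 [ 0.5115 -0.0511] [0.0086 0.0014]
0.5 [ 0.5184 -0.05  ] [0.0085 0.0022]
0.6 [ 0.5251 -0.0482] [0.0082 0.0031]
0.7 [ 0.5317 -0.0458] [0.0078 0.0039]
```

Call:
play_rows --pt "0.0042 -0.0011 0 0 0 0.0159" --pt "0.0043 -0.0009 0 0 0 0.0159" --pt "0.0043 -0.0007 0 0 0 0.0159" --pt "0.0043 -0.0005 0 0 0 0.0159" --pt "0.0043 -0.0003 0 0 0 0.0159"

```text
clock: 9.45
tool_pos: [0.5012, -0.0506, 0.0719]
orientation: [180.0, 0.0, -92.4]
force: [-2.8, 1.5, 1.1]
opening: 0.0361
gripper_force: 1.5
```

Call:
play_rows --pt "0.0022 0 0 0 0 0.008" --pt "0.0022 0 0 0 0 0.008" --pt "0.0022 0.0001 0 0 0 0.008"

```text
clock: 9.75
tool_pos: [0.5066, -0.0511, 0.0715]
orientation: [-180.0, 0.0, -88.2]
force: [-2.6, 2.3, 1.7]
opening: 0.0359
gripper_force: 1.3
```

Call:
play_rows --pt "0.0022 0.0002 0 0 0 0.008" --pt "0.0022 0.0002 0 0 0 0.008" --pt "0.0022 0.0003 0 0 0 0.008"

```text
clock: 10.05
tool_pos: [0.5119, -0.051, 0.0712]
orientation: [180.0, -0.0, -83.8]
force: [-2.8, 1.3, 3.1]
opening: 0.0361
gripper_force: 1.4
```

Call:
play_rows --pt "0.0022 0.0003 0 0 0 0.008" --pt "0.0022 0.0004 0 0 0 0.008" --pt "0.0021 0.0004 0 0 0 0.008"

```text
clock: 10.35
tool_pos: [0.5172, -0.0502, 0.0711]
orientation: [180.0, -0.0, -79.5]
force: [-3.8, -0.3, 2.2]
opening: 0.0358
gripper_force: 1.4
```

Call:
play_rows --pt "0.0021 0.0005 0 0 0 0.008" --pt "0.0021 0.0005 0 0 0 0.008" --pt "0.0021 0.0006 0 0 0 0.008"

```text
clock: 10.65
tool_pos: [0.5221, -0.0489, 0.0711]
orientation: [180.0, -0.0, -75.2]
force: [-4.2, -2.6, 1.9]
opening: 0.0355
gripper_force: 1.5
```

Call:
play_rows --pt "0.0021 0.0006 0 0 0 0.008" --pt "0.0021 0.0007 0 0 0 0.008"

```text
clock: 10.85
tool_pos: [0.5255, -0.0478, 0.0711]
orientation: [180.0, -0.0, -72.3]
force: [-2.8, -2.9, 1.1]
opening: 0.0362
gripper_force: 1.5
```

Call:
play_rows --pt "0.001 0.0004 0 0 0 0.004" --pt "0.001 0.0004 0 0 0 0.004"

```text
clock: 11.05
tool_pos: [0.5271, -0.0471, 0.071]
orientation: [180.0, -0.0, -70.9]
force: [-2.3, -3.1, 0.0]
opening: 0.036
gripper_force: 1.4
```

Call:
play_rows --pt "0.001 0.0004 0 0 0 0.004" --pt "0.001 0.0004 0 0 0 0.004"

```text
clock: 11.25
tool_pos: [0.5287, -0.0464, 0.0711]
orientation: [180.0, 0.0, -69.5]
force: [-2.3, -3.1, -0.1]
opening: 0.036
gripper_force: 1.4
```

Call:
play_rows --pt "0.001 0.0004 0 0 0 0.004" --pt "0.001 0.0004 0 0 0 0.004"

```text
clock: 11.45
tool_pos: [0.5303, -0.0457, 0.0711]
orientation: [180.0, 0.0, -68.1]
force: [-1.7, -3.6, -0.8]
opening: 0.036
gripper_force: 1.4
```

Call:
play_rows --pt "0.001 0.0005 0 0 0 0.004" --pt "0.001 0.0005 0 0 0 0.004"

```text
clock: 11.65
tool_pos: [0.5308, -0.0453, 0.0709]
orientation: [179.9, 0.0, -66.6]
force: [-7.1, -4.4, 2.9]
opening: 0.0355
gripper_force: 3.8
```

Call:
play_rows --pt "0.001 0.0005 0 0 0 0.004"

```text
clock: 11.75
tool_pos: [0.5308, -0.0451, 0.0708]
orientation: [179.8, 0.0, -65.9]
force: [-9.4, -3.6, 5.7]
opening: 0.0361
gripper_force: 5.0
```

Call:
play_rows --pt "0.001 0.0005 0 0 0 0.004"

```text
clock: 11.85
tool_pos: [0.5308, -0.0449, 0.0708]
orientation: [179.7, 0.1, -65.2]
force: [-11.9, -3.3, 8.1]
opening: 0.0359
gripper_force: 6.3
```

The selector's stop is felt at 12 N with no further motion. Backing off and rising.

Call:
play_rows --pt "-0.006 -0.003 0 0 0 0" --pt "-0.006 -0.003 0 0 0 0" --pt "0 0 0 0 0 0"

```text
clock: 12.15
tool_pos: [0.5242, -0.0488, 0.0715]
orientation: [-179.9, -0.0, -65.2]
force: [0.3, 0.5, -0.4]
opening: 0.0358
gripper_force: 0.0
```

Call:
play_rows --pt "0 0 0.03 0 0 0" --pt "0 0 0.05 0 0 0" --pt "0 0 0.05 0 0 0" --pt "0 0 0.05 0 0 0" --pt "-0.03 -0.05 0 0 0 0" --pt "-0.03 -0.05 0 0 0 0" --pt "-0.03 -0.05 0 0 0 0" --pt "-0.03 -0.05 0 0 0 0" --pt "0 -0.05 0 0 0 0" --pt "0 0 0 0 0 0"

```text
clock: 13.15
tool_pos: [0.4278, -0.2524, 0.2157]
orientation: [-179.9, -0.1, -65.4]
force: [-0.5, 0.8, 0.3]
opening: 0.0359
gripper_force: 0.0
```

Run:
```python
from h import *
p,d=snapshot('top');C=cloud('top',d);g=p.max(2)
cv2.imwrite('pics/c3.png',cv2.resize(p[150:350,155:445],(0,0),fx=2.7,fy=2.7,interpolation=cv2.INTER_CUBIC))
k=(C[...,2]>.074)&(C[...,2]<.092)&(g<90)&(d>0)&(np.hypot(C[...,0]-.525,C[...,1]+.048)<.03)
q=C[k];print(k.sum(),q.mean(0),cv2.minAreaRect((q[:,:2]*1000).astype(np.float32)))
```

```text
150 [ 0.52215335 -0.04710632  0.08338968] ((522.2398071289062, -47.76645278930664), (13.213983535766602, 29.875017166137695), 14.574156761169434)
```

View pics/c3.png

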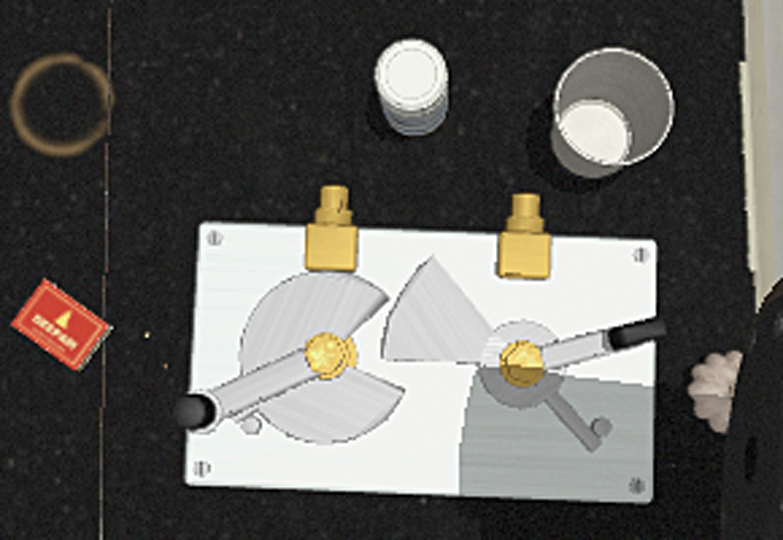

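The top view shows the isolator lug on its stud (251,424), the selector lug on its stud (600,427) and the quadrant in the notch. The bystanders haven't been disturbed. Handing in.

```bash
python3 -c "
from plant import *
print(close_job())"
```

```text
the job is handed in; nothing more can be done
None
```

The isolator and then the selector were swung counter-clockwise to their stop studs; the push peaked at about 12 N at the knob and 15 N at the blade (wrist-force readings), both were let go, and the job was handed in at about 13 s.

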